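# Line up the medicine vials by height on the sill tray

### The arm

A 7-joint arm with a two-finger parallel gripper is mounted at the origin on the work surface. World frame = base frame: x ahead of the robot, y to its left, z up, the work surface at z = 0. Lengths are in m, angles in rad, forces in N, time in s.
With the tool pointing down it reaches from about 0.35 to 0.9 m from the base axis. Payload 8.1 kg.
Tool frame: the origin (TCP) lies midway between the tips of the shut fingers; the grasp point (between the pads) lies 19 mm behind it; z points along the fingers, y is the line along which they close (so a half turn about z gives the same grasp; the last joint's range is limited). The gripper opens to 92 mm and grips with 3 to 60 N. Pads are 19 mm wide; open, the fingers measure 130 mm over their backs; the gripper's body (75 mm by 190 mm) begins 47 mm behind the grasp point.
Start: joints at [1.014, 0.434, 0.025, 1.573, -0.012, 1.134, -0.075], TCP at [0.274, -0.562, 0.227] pointing down, gripper open.
Joint ranges: [-2.62, 2.62], [-0.44, 2.09], [-1.27, 1.32], [0.08, 2.57], [-1.32, 4.46], [0.12, 2], [-2.74, 2.74]. Speed limits (rad/s): [2.22, 2.22, 3.01, 3.01, 3.14, 3.14, 3.14].

### API

Orientations are given as a rotation vector (axis times angle).
In Python, from cell import arm gives the robot as it stands.
- The arm moves only by the tool carry_out, never from a script. Its arguments are lists of equal length, an entry for each row: "claw": the finger opening in cm, from 0 to 9.18; "delta_pos": the shift along the tool's x, y, z in cm, a list of three; "angular": the turn, a rotation vector about the tool's x, y, z in rad, a list of three. In form: {"claw": [claw, ...], "delta_pos": [[dx, dy, dz], ...], "angular": [[ax, ay, az], ...]}. A call has 1 to 20 rows; each row shifts and turns the commanded pose from where the row before left it, along the tool's axes as they then stand; what a row does not reach is not made up. A row lasts 1/10 s, in which the tool goes at most 50 mm and 8.59 degrees, less where a joint would pass 70% of its speed; a pose out of reach is approached as far as the arm can. A call with a gripper value outside its range is refused whole. The fingers move at their own pace and stop on an object; "force" is the grip in N (left out, the last holds). Time passes only in rows, so rows that do not move let the fingers close. It gives the time, the measured TCP pose, the force, the opening and the grip force at its end, in the units of the state.
- arm.observe(): the state, without advancing time (a new reading comes with each control period).
- arm.get_image(name): name is "side" or "top"; returns a dict with "frame" (384x512x3 uint8, red, green, blue), "mtx" (3x3 intrinsics, pixels), "T" (4x4, takes a point from camera to world coordinates). Camera axes: x right, y down, z forward; pixel columns grow to the right and rows downward; lengths in m; the calibration is good to about 2 mm. A picture is of the moment at which its call begins. There is no depth.
- arm.sign_off(): hands the job in; it is judged then, once.
Trained networks look in a picture, given as the dict that the camera call returned (one of the last four; its "shot" number tells which), for a name from the list of things; names that differ only in an ending like _2 or _b are one class to them, and where a whole thing is asked for, a point or a joint stands for the part that bears it (a point fixed in the world has none). Each returns a list of dicts, best first, with "conf" (0 to 1); they miss things now and then, are a little off and sometimes report something else, mostly with a low value. They report only what shows in the picture. A call takes as long as a camera call. They do not tell look-alikes from the thing itself.
- arm.look_for(label, picture): "centre" ([column, row] as shares, 0 to 1, of the picture: columns of its width, rows of its height, amid what is visible of it).
- arm.trace(label, picture): "region" (384x512 bool, what is visible of it) and "centre" ([column, row] as shares, 0 to 1, of the picture: columns of its width, rows of its height, amid what is visible of it).
- arm.place_of(label, picture): "centre" ([column, row] as shares, 0 to 1, of the picture: columns of its width, rows of its height: a listed point, or the origin of a listed thing).
The state is a dict: "clock": time; "joints": joint angles; "dq": joint speeds; "joint_efforts": joint torques, N m; "position": TCP position; "ee_rot": TCP orientation; "force": force on the tool from outside, world axes, zero at the start; "ft_torque": the same for the moment, N m; "width": opening from 0.0 (shut) to 1.0 (fully open); "gripper_force": force on a finger pad.
Only numpy, scipy, OpenCV 4.12 (cv2) and the standard library are available. Lean on these libraries where they do the work, as an engineer would, in place of code of your own. Each camera call takes 0.05 s, during which the arm holds its last target. There are 200 camera calls.

### The job

Line up the four loose colour-capped amber vials on the tray's four round marks in order of height, the shortest on the mark next to the ceramic bell and the tallest on the mark next to the pill dispenser, each standing upright and wholly on its own mark. Set the glass down gently, neither dropping nor tipping over a vial, and leave the bell and the dispenser where they stand.

Things in the scene. Friction and masses are not known exactly. Their poses are not given: they have to be found in the camera images.
- vial_yellow: loose upright amber vial with a yellow cap as wide as the vial, the shortest: a cylinder 55 mm high overall (cap the top 16 mm), 34 mm across, stiff, 30 to 115 g; origin at the centre of its underside, z up. It starts on the sill on the robot's side of the tray, at least 100 mm from the other vials (centre to centre)
- vial_green: loose upright amber vial with a green cap as wide as the vial, the second shortest: a cylinder 75 mm high overall (cap the top 16 mm), 34 mm across, stiff, 30 to 115 g; origin at the centre of its underside, z up. It starts on the sill on the robot's side of the tray, at least 100 mm from the other vials (centre to centre)
- vial_white: loose upright amber vial with a white cap as wide as the vial, the second tallest: a cylinder 95 mm high overall (cap the top 16 mm), 34 mm across, stiff, 30 to 115 g; origin at the centre of its underside, z up. It starts on the sill on the robot's side of the tray, at least 100 mm from the other vials (centre to centre)
- vial_red: loose upright amber vial with a red cap as wide as the vial, the tallest: a cylinder 115 mm high overall (cap the top 16 mm), 34 mm across, stiff, 30 to 115 g; origin at the centre of its underside, z up. It starts on the sill on the robot's side of the tray, at least 100 mm from the other vials (centre to centre)
- mark_1: printed round mark, blue ring 54 mm across, white middle, on the fixed cream tray's floor, number 1 of 4 from the robot's left (+y); the row is straight, 70 mm apart. Origin: its centre, 4 mm above the sill; z up, y along the row towards mark 1, x away from the robot. Tray 470 x 104 mm, centred on the row, rim 8 mm above the sill
- mark_2: printed round mark, blue ring 54 mm across, white middle, on the fixed cream tray's floor, number 2 of 4 from the robot's left (+y); the row is straight, 70 mm apart. Origin: its centre, 4 mm above the sill; z up, y along the row towards mark 1, x away from the robot. Tray 470 x 104 mm, centred on the row, rim 8 mm above the sill
- mark_3: printed round mark, blue ring 54 mm across, white middle, on the fixed cream tray's floor, number 3 of 4 from the robot's left (+y); the row is straight, 70 mm apart. Origin: its centre, 4 mm above the sill; z up, y along the row towards mark 1, x away from the robot. Tray 470 x 104 mm, centred on the row, rim 8 mm above the sill
- mark_4: printed round mark, blue ring 54 mm across, white middle, on the fixed cream tray's floor, number 4 of 4 from the robot's left (+y); the row is straight, 70 mm apart. Origin: its centre, 4 mm above the sill; z up, y along the row towards mark 1, x away from the robot. Tray 470 x 104 mm, centred on the row, rim 8 mm above the sill
- bell: small loose ceramic bell, white with blue foot and knob, 57 mm across, 68 mm high, standing on the tray at one end of the row (either end), about 85 mm beyond the centre of the end mark; origin at the centre of its underside. A cork-topped jar (120 mm high), a wooden block of slim black-capped vials and other things not part of the job stand 370 mm or more to the sides or beyond x = 0.72
- dispenser: round loose twist-dial pill dispenser, white with blue dial, 76 mm across, 36 mm high, on the tray at the other end of the row from the bell, about 85 mm beyond that end mark; origin at the centre of its underside. Apart from it, a flat steel tablet tin (43 x 35 mm, 18 mm high, blue panel) lies on the sill between the two middle vials, 25 mm or more clear of them
Not all that is in view belongs to the job. What is shaped like the vial_yellow but grey or pink is not meant.

How it is judged:
By the outcome, as a careful person would: the job done as asked, in the order asked, and still so for the second after the job is handed in, with the robot touching nothing.
It also fails if it takes over 104 s, if anything falls off the work surface, if the arm or the gripper's body presses on something with over 40 N, if the wrist force passes 120 N, or if a joint passes its speed limit or range.

## Working session

There is one attempt and no reset: what is moved stays moved. The work goes in short steps, Python scripts to look and compute and a tool call to move; the robot and the scene stay as the last step left them, time stands still between calls to the robot, and variables do not carry over. Pictures are saved under pics/ and viewed, at most 14 in all, crops included, and the job is handed in when it is done.

Besides the shell and the picture viewer there is one more tool, called after ">>>" in YAML: its name, and indented under it one key for each argument. carry_out: Moves the arm, as the interface text tells. Its arguments: {"type":"object","properties":{"claw":{"type":"array","items":{"type":"number"}},"delta_pos":{"type":"array","items":{"type":"array","items":{"type":"number"}}},"angular":{"type":"array","items":{"type":"array","items":{"type":"number"}}},"force":{"type":"number"}},"required":["claw","delta_pos","angular"]}

```bash
mkdir -p pics; ls
python3 - <<'E'
from cell import arm
import cv2,numpy as np
s=arm.observe();print({k:np.round(v,3) for k,v in s.items()})
for n in("top","side"):
    p=arm.get_image(n);cv2.imwrite(f"pics/{n}0.png",p["frame"][:,:,::-1])
    print(n,np.round(p["mtx"],1).tolist(),np.round(p["T"],3).tolist())
    for l in["vial_yellow","vial_green","vial_white","vial_red","mark_1","bell","dispenser"]:
        r=arm.place_of(l,p);print(l,[(round(q["conf"],2),np.round(np.array(q["centre"])*[512,384],1).tolist()) for q in r][:6])
E
```

```text
pics
{'clock': np.float64(0.0), 'joints': array([ 1.014,  0.435,  0.025,  1.574, -0.012,  1.134, -0.075]), 'dq': array([-0.001, -0.   , -0.001, -0.   ,  0.   , -0.001, -0.001]), 'joint_efforts': array([-2.0000e-03, -6.6786e+01,  9.8400e-01, -3.1446e+01, -6.1000e-02,
        4.3000e-02,  0.0000e+00]), 'position': array([ 0.274, -0.561,  0.226]), 'ee_rot': array([-3.06e+00, -7.06e-01,  1.00e-03]), 'force': array([-0.412,  0.414,  0.728]), 'ft_torque': array([-0.033, -0.028, -0.058]), 'gripper_force': np.float64(0.0), 'width': np.float64(0.999)}
top [[475.7, 0.0, 249.4], [0.0, 475.7, 190.4], [0.0, 0.0, 1.0]] [[0.001, -0.987, 0.158, 0.311], [-1.0, -0.002, -0.007, -0.034], [0.007, -0.158, -0.987, 1.308], [0.0, 0.0, 0.0, 1.0]]
vial_yellow [(0.73, [371.2, 243.5]), (0.61, [191.3, 209.7]), (0.59, [337.5, 236.1]), (0.54, [307.0, 244.3])]
vial_green [(0.65, [268.8, 215.9])]
vial_white [(0.65, [190.6, 211.3]), (0.49, [268.1, 142.6])]
vial_red [(0.71, [133.3, 229.1])]
mark_1 [(0.77, [191.9, 155.4]), (0.73, [265.9, 143.8]), (0.59, [219.0, 154.2])]
bell [(0.71, [168.1, 160.7])]
dispenser [(0.68, [301.1, 133.8])]
side [[416.5, 0.0, 239.6], [0.0, 416.5, 198.5], [0.0, 0.0, 1.0]] [[-0.784, -0.393, 0.481, 0.105], [-0.621, 0.512, -0.594, 0.513], [-0.013, -0.764, -0.645, 0.643], [0.0, 0.0, 0.0, 1.0]]
vial_yellow [(0.92, [344.5, 209.9]), (0.8, [372.9, 172.2]), (0.55, [353.6, 187.5])]
vial_green [(0.67, [286.6, 221.1])]
vial_white [(0.76, [224.4, 273.0])]
vial_red []
mark_1 [(0.93, [174.4, 233.2]), (0.73, [192.4, 215.4]), (0.57, [210.9, 198.2]), (0.46, [221.4, 182.7])]
bell [(0.92, [146.1, 258.6])]
dispenser [(0.83, [237.1, 165.2])]
```

View pics/top0.png

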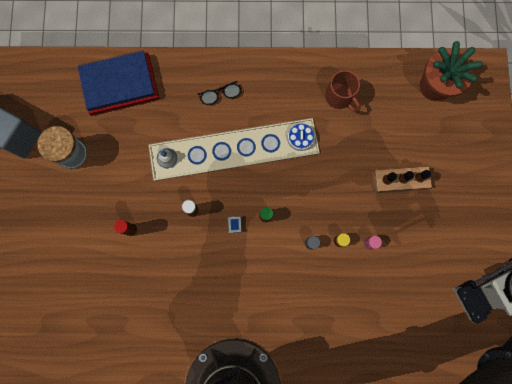

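View pics/side0.png

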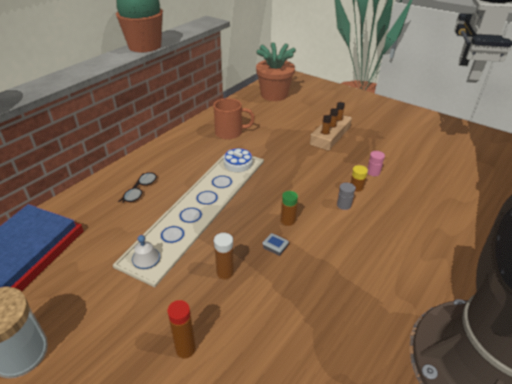

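The bell is at the robot's left end (bell 167,158 in top view, dispenser 301,136), so yellow goes to mark 1 and red to mark 4. In the top view the marks are at (197,155), (222,151), (246,147) and (271,143). The caps are red (121,227), white (189,206), green (267,214) and yellow (344,240), with grey (314,242) and pink (375,241) decoys beside the yellow one.

```bash
cat > h.py <<'E'
import numpy as np,cv2
from cell import arm
from scipy.optimize import least_squares
H=dict(yellow=.055,green=.075,white=.095,red=.115)
def proj(p,P):
    c=(np.asarray(P)-p["T"][:3,3])@p["T"][:3,:3]; u=c@p["mtx"].T; return u[...,:2]/u[...,2:]
def back(p,uv,z):
    d=p["T"][:3,:3]@np.linalg.solve(p["mtx"],[*uv,1]); o=p["T"][:3,3]; return (o+d*(z-o[2])/d[2])[:2]
def cen(m):
    M=cv2.moments(m,binaryImage=m.ndim==2); return np.array([M["m10"],M["m01"]])/M["m00"]
def comps(m,amin=25):
    n,l,s,c=cv2.connectedComponentsWithStats(m.astype(np.uint8)); return [(s[i,4],c[i]) for i in range(1,n) if s[i,4]>=amin]
def capcen(p,xy,z0,z1,r=.017):
    t=np.linspace(0,2*np.pi,40,endpoint=False)
    P=np.array([[xy[0]+r*np.cos(a),xy[1]+r*np.sin(a),z] for z in(z0,z1) for a in t])
    return cen(cv2.convexHull(proj(p,P).astype(np.float32)))
def fit(p,uv,z0,z1):
    return least_squares(lambda x:capcen(p,x,z0,z1)-uv,back(p,uv,z1)).x
def mask(p,c):
    h=cv2.cvtColor(p["frame"],cv2.COLOR_RGB2HSV).astype(int);a,s,v=h[...,0],h[...,1],h[...,2]
    return dict(yellow=(abs(a-26)<6)&(s>170)&(v>120),green=(abs(a-62)<14)&(s>130)&(v>40),white=(s<50)&(v>140),
      red=((a<4)|(a>175))&(s>190)&(v>100),blue=(abs(a-112)<12)&(s>90)&(v>60))[c]
E
python3 - <<'E'
from h import *
for n in("top","side"):
    p=arm.get_image(n)
    for c,h in H.items():
        for a,uv in comps(mask(p,c)): 
            x=fit(p,uv,h-.016,h)
            if a<700 and abs(x[1])<.45 and .25<x[0]<.7: print(n,c,a,np.round(uv,1),np.round(x,4))
    for a,uv in comps(mask(p,"blue")):
        x=back(p,uv,.004)
        if a<500: print(n,"blue",a,np.round(uv,1),np.round(x,4))
    for l in("mark_1","vial_white","vial_yellow","vial_green","vial_red"):
        for q in arm.trace(l,p): m=q["region"].astype(np.uint8);uv=cen(m);print(n,l,round(q["conf"],2),m.sum(),np.round(uv,1),np.round(back(p,uv,.004) if l[0]=="m" else fit(p,uv,0,H[l[5:]]),4))
E
```

```text
top yellow 135 [343.1 239.4] [ 0.3821 -0.2901]
top green 126 [266.2 213.4] [ 0.4484 -0.0862]
top white 54 [289.7 140.1] [ 0.6413 -0.1485]
top white 41 [267.5 136.5] [ 0.6507 -0.0897]
top white 88 [221.5 142.5] [0.634  0.0319]
top white 63 [240.  142.6] [ 0.634  -0.0169]
top white 143 [270.3 142.8] [ 0.6336 -0.0971]
top white 78 [187.5 153. ] [0.6054 0.121 ]
top white 146 [245.9 146.8] [ 0.6225 -0.0327]
top white 210 [164.1 164.8] [0.5735 0.1813]
top white 138 [221.3 150.4] [0.6126 0.0322]
top white 149 [196.6 154.8] [0.6007 0.0968]
top white 41 [162.5 158. ] [0.5919 0.1862]
top white 36 [183.9 167.5] [0.5665 0.1295]
top white 75 [203.3 164.8] [0.5738 0.0789]
top white 135 [188.  206.1] [0.4649 0.1164]
top red 133 [120.2 226.1] [0.4111 0.2836]
top blue 286 [301.1 135.5] [ 0.6774 -0.1886]
top blue 92 [270.2 142.8] [ 0.6559 -0.1011]
top blue 91 [245.5 146.9] [ 0.6437 -0.0315]
top blue 94 [221.1 150.9] [0.6319 0.0371]
top blue 92 [196.4 154.5] [0.6212 0.1063]
top blue 88 [234.5 224. ] [ 0.4261 -0.0018]
top mark_1 0.85 282 [221.  150.5] [0.6331 0.0375]
top mark_1 0.85 250 [245.8 147. ] [ 
[... 807 characters left out ...]
0.4131 0.2843]
side blue 85 [238.3 159.7] [ 0.6836 -0.1984]
side blue 29 [141.1 239. ] [0.665  0.1591]
side blue 84 [275.5 241.2] [ 0.4338 -0.011 ]
side mark_1 0.78 221 [221.2 181.1] [ 0.6595 -0.0995]
side mark_1 0.72 291 [190.1 214.4] [0.6358 0.0381]
side mark_1 0.52 242 [206.2 197.3] [ 0.6472 -0.0295]
side vial_white 0.92 783 [223.9 255.3] [0.4665 0.117 ]
side vial_yellow 0.8 381 [345.2 195.4] [ 0.3779 -0.2089]
side vial_yellow 0.61 340 [375.4 162.7] [ 0.3793 -0.3676]
side vial_yellow 0.51 303 [358.6 178. ] [ 0.3831 -0.2876]
side vial_green 0.97 509 [288.6 207.5] [ 0.4514 -0.0839]
side vial_green 0.23 215 [221.  181.3] [ 0.6294 -0.0655]
side vial_red 0.91 1196 [181.3 328.3] [0.4133 0.2843]
```

```bash
cat > w.py <<'E'
from h import *
from scipy.spatial.transform import Rotation as R
X=np.array([.985,.172]);X/=np.linalg.norm(X);Y=np.array([-X[1],X[0]])
W=np.array([[*Y,0],[*X,0],[0,0,-1]]).T
T=dict(yellow=(.382,-.289),green=(.450,-.0855),white=(.465,.1168),red=(.412,.284),m1=(.621,.106),m2=(.634,.0375),m3=(.645,-.031),m4=(.657,-.1005))
def go(*names):
    s=arm.observe();p=s["position"];r=R.from_rotvec(s["ee_rot"])
    print("t",s["clock"],"pos",np.round(p,4),"joints",np.round(s["joints"],2),"turn",np.round((r.inv()*R.from_matrix(W)).as_rotvec(),3),"w",s["width"],"f",s["force"],s["gripper_force"])
    for n in names:
        d=np.array([*T[n],p[2]])-p; print(n,"tool cm",np.round(100*(W.T@d),2))
E
python3 -c "
from w import *
go(*T)"
```

```text
t 1.4 pos [ 0.274  -0.5618  0.2267] joints [ 1.01  0.43  0.03  1.57 -0.01  1.13 -0.08] turn [ 0.    0.   -1.29] w 1.0018071148883863 f [-0.45441451 -1.62482504 -0.15089528] 0.0
yellow tool cm [25.01 15.33  0.  ]
green tool cm [43.89 25.53  0.  ]
white tool cm [63.56 30.49  0.  ]
red tool cm [80.94 28.15  0.  ]
m1 tool cm [59.81 45.67  0.  ]
m2 tool cm [52.84 45.78  0.  ]
m3 tool cm [45.9  45.68  0.  ]
m4 tool cm [38.85 45.67  0.  ]
```

>>> carry_out:
  claw: [9,9,9,9,9,9,9,9,9,9]
  delta_pos:
    - [0,0,0]
    - [0,0,0]
    - [0,0,0]
    - [0,0,0]
    - [0,0,0]
    - [0,0,0]
    - [0,0,0]
    - [0,0,0]
    - [0,0,0]
    - [0,0,0]
  angular:
    - [0,0,-0.128]
    - [0,0,-0.128]
    - [0,0,-0.128]
    - [0,0,-0.128]
    - [0,0,-0.128]
    - [0,0,-0.128]
    - [0,0,-0.128]
    - [0,0,-0.128]
    - [0,0,-0.128]
    - [0,0,-0.128]

```text
clock: 2.4
position: [0.2739, -0.5618, 0.2267]
ee_rot: [2.027, 2.4, -0.0]
force: [-0.5, -0.0, 0.5]
width: 0.981
gripper_force: 0.0
```

```bash
python3 -c "
from w import *
go(*T)"
```

```text
t 2.4 pos [ 0.2739 -0.5618  0.2267] joints [ 1.21  0.45 -0.26  1.55  0.12  1.15  1.09] turn [-0.     0.    -0.005] w 0.981320426295215 f [-0.52506423 -0.0123575   0.47364953] 0.0
yellow tool cm [25.01 15.34  0.  ]
green tool cm [43.89 25.54  0.  ]
white tool cm [63.56 30.5   0.  ]
red tool cm [80.94 28.15  0.  ]
m1 tool cm [59.81 45.68  0.  ]
m2 tool cm [52.84 45.78  0.  ]
m3 tool cm [45.91 45.69  0.  ]
m4 tool cm [38.85 45.67  0.  ]
```

>>> carry_out:
  claw: [9,9,9,9,9,9,9,9,9,9,9]
  delta_pos:
    - [2.5,1.53,0]
    - [2.5,1.53,0]
    - [2.5,1.53,0]
    - [2.5,1.53,0]
    - [2.5,1.53,0]
    - [2.5,1.53,0]
    - [2.5,1.53,0]
    - [2.5,1.53,0]
    - [2.5,1.53,0]
    - [2.5,1.53,0]
    - [0,0,5]
  angular:
    - [0,0,-0.005]
    - [0,0,0]
    - [0,0,0]
    - [0,0,0]
    - [0,0,0]
    - [0,0,0]
    - [0,0,0]
    - [0,0,0]
    - [0,0,0]
    - [0,0,0]
    - [0,0,0]

```text
clock: 3.5
position: [0.3891, -0.2881, 0.1815]
ee_rot: [2.014, 2.396, 0.004]
force: [1.7, -1.6, -0.7]
width: 0.986
gripper_force: 0.0
```

Run:
```python
from w import *
go("yellow")
p=arm.get_image("side");c=p["frame"][100:260,270:450,::-1];cv2.imwrite("pics/s1.png",cv2.resize(c,None,fx=4,fy=3.7))
```

```text
t 3.5 pos [ 0.3891 -0.2881  0.1815] joints [ 0.85  0.28 -0.4   1.95  0.14  0.92  0.56] turn [0.01  0.007 0.   ] w 0.9860442265604092 f [ 1.69457232 -1.55362935 -0.7280489 ] 0.0
yellow tool cm [ 0.04 -0.72  0.  ]
```

View pics/s1.png

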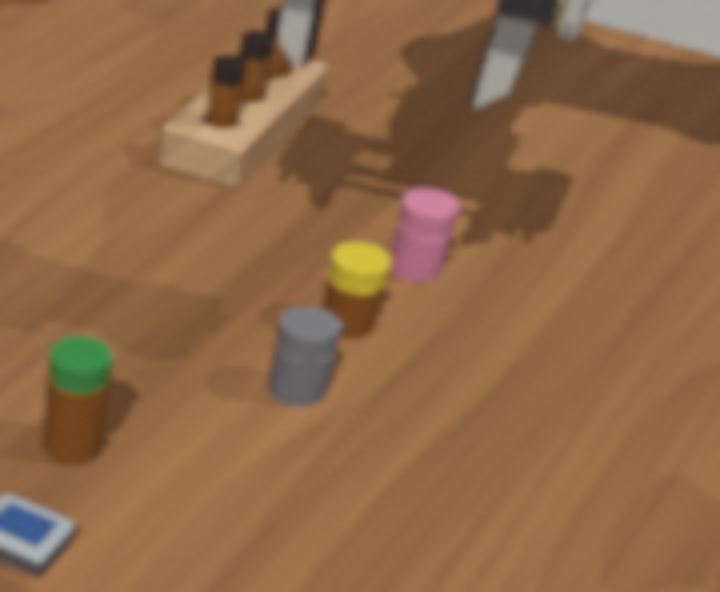

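The fingers hang at either side above the yellow vial (crop 358,290), with grey and pink beside it and clear of the closing line.

>>> carry_out:
  claw: [9,9]
  delta_pos:
    - [0,0,0]
    - [0,0,0]
  angular:
    - [0,0,0]
    - [0,0,0]

```text
clock: 3.75
position: [0.3833, -0.2905, 0.1778]
ee_rot: [2.028, 2.399, -0.0]
force: [0.3, 0.4, 0.4]
width: 0.975
gripper_force: 0.0
```

```bash
python3 -c "
from w import *
go('yellow')"
```

```text
t 3.75 pos [ 0.3833 -0.2905  0.1778] joints [ 0.86  0.29 -0.39  1.95  0.14  0.93  0.56] turn [ 0.     0.    -0.006] w 0.9747399932249317 f [0.27012634 0.41454178 0.39004256] 0.0
yellow tool cm [ 0.17 -0.1   0.  ]
```

>>> carry_out:
  claw: [9,9,9,9,9,9,9,9,3,3,3,3,3,3,3,3]
  delta_pos:
    - [0.17,-0.1,3]
    - [0,0,3]
    - [0,0,3]
    - [0,0,3]
    - [0,0,2.5]
    - [0,0,1.4]
    - [0,0,0.5]
    - [0,0,0]
    - [0,0,0]
    - [0,0,0]
    - [0,0,0]
    - [0,0,0]
    - [0,0,0]
    - [0,0,0]
    - [0,0,0]
    - [0,0,0]
  angular:
    - [0,0,0]
    - [0,0,0]
    - [0,0,0]
    - [0,0,0]
    - [0,0,0]
    - [0,0,0]
    - [0,0,0]
    - [0,0,0]
    - [0,0,0]
    - [0,0,0]
    - [0,0,0]
    - [0,0,0]
    - [0,0,0]
    - [0,0,0]
    - [0,0,0]
    - [0,0,0]
  force: 20

```text
clock: 5.35
position: [0.3819, -0.2882, 0.0127]
ee_rot: [2.027, 2.4, 0.0]
force: [-0.1, 0.4, 0.2]
width: 0.368
gripper_force: 20.0
```

>>> carry_out:
  claw: [3,3,3,3,3,3,3,3,3,3,3,3,3,3,3,3,3,3,3,3]
  delta_pos:
    - [0,0,-0.5]
    - [0,0,-1.5]
    - [0,0,-3]
    - [0,0,-4]
    - [0,0,-4]
    - [0,0,-2]
    - [3,2.6,0]
    - [3,2.6,0]
    - [3,2.6,0]
    - [3,2.6,0]
    - [3,2.6,0]
    - [3,2.6,0]
    - [3,2.6,0]
    - [3,2.6,0]
    - [3,2.6,0]
    - [3,2.6,0]
    - [3,2.6,0]
    - [1.8,1.7,0]
    - [0,0,0]
    - [0,0,0]
  angular:
    - [0,0,0]
    - [0,0,0]
    - [0,0,0]
    - [0,0,0]
    - [0,0,0]
    - [0,0,0]
    - [0,0,0]
    - [0,0,0]
    - [0,0,0]
    - [0,0,0]
    - [0,0,0]
    - [0,0,0]
    - [0,0,0]
    - [0,0,0]
    - [0,0,0]
    - [0,0,0]
    - [0,0,0]
    - [0,0,0]
    - [0,0,0]
    - [0,0,0]

```text
clock: 7.35
position: [0.6221, 0.1057, 0.1625]
ee_rot: [-2.026, -2.401, 0.001]
force: [-0.9, -0.6, -1.2]
width: 0.367
gripper_force: 20.0
```

Run:
```python
from w import *
go("m1")
p=arm.get_image("side");c=p["frame"][130:290,90:270,::-1];cv2.imwrite("pics/s2.png",cv2.resize(c,None,fx=4,fy=3.7))
```

```text
t 7.35 pos [0.6221 0.1057 0.1625] joints [ 0.06  0.55 -0.47  1.6   0.27  1.06 -0.32] turn [-0.001  0.    -0.004] w 0.3665779841608651 f [-0.90776596 -0.63084985 -1.1693913 ] 19.99977707862854
m1 tool cm [ 0.05 -0.1   0.  ]
```

View pics/s2.png

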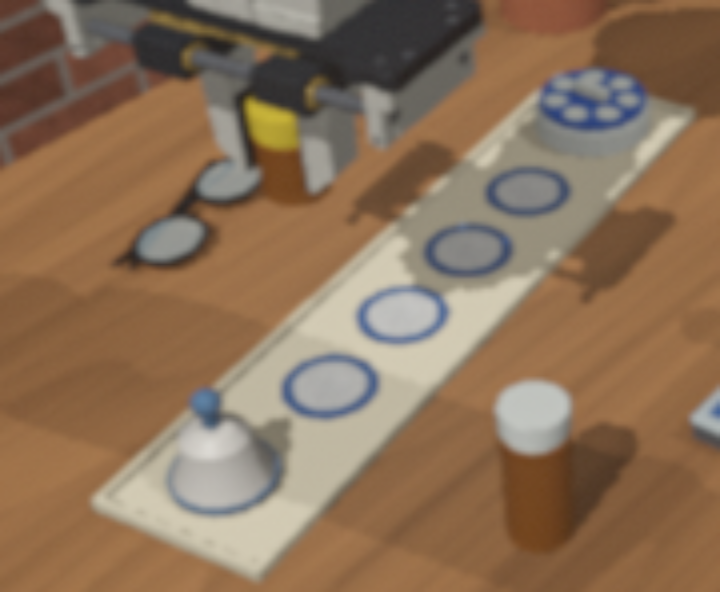

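The yellow vial is held upright above mark 1 (crop 330,385), with the bell clear at (223,465). I'll lower it gently.

>>> carry_out:
  claw: [3,3,3,3,3,3,3,3,3,3,3,3,3]
  delta_pos:
    - [0.05,-0.1,2]
    - [0,0,3]
    - [0,0,3]
    - [0,0,3]
    - [0,0,1.5]
    - [0,0,0.8]
    - [0,0,0.4]
    - [0,0,0.3]
    - [0,0,0.2]
    - [0,0,0.15]
    - [0,0,0.1]
    - [0,0,0.1]
    - [0,0,0]
  angular:
    - [0,0,0]
    - [0,0,0]
    - [0,0,0]
    - [0,0,0]
    - [0,0,0]
    - [0,0,0]
    - [0,0,0]
    - [0,0,0]
    - [0,0,0]
    - [0,0,0]
    - [0,0,0]
    - [0,0,0]
    - [0,0,0]

```text
clock: 8.7
position: [0.6214, 0.1058, 0.0172]
ee_rot: [2.027, 2.4, -0.0]
force: [0.5, 0.2, -0.9]
width: 0.369
gripper_force: 20.0
```

>>> carry_out:
  claw: [3,3,3,5,5,5,5,5,5,5,5,5,5,5,5,5]
  delta_pos:
    - [0,0,0.04]
    - [0,0,0.04]
    - [0,0,0]
    - [0,0,0]
    - [0,0,0]
    - [0,0,0]
    - [0,0,0]
    - [0,0,0]
    - [0,0,0]
    - [0,0,-0.5]
    - [0,0,-1]
    - [0,0,-2]
    - [0,0,-3]
    - [0,0,-4]
    - [0,0,-5]
    - [0,0,0]
  angular:
    - [0,0,0]
    - [0,0,0]
    - [0,0,0]
    - [0,0,0]
    - [0,0,0]
    - [0,0,0]
    - [0,0,0]
    - [0,0,0]
    - [0,0,0]
    - [0,0,0]
    - [0,0,0]
    - [0,0,0]
    - [0,0,0]
    - [0,0,0]
    - [0,0,0]
    - [0,0,0]

```text
clock: 10.3
position: [0.6251, 0.1077, 0.1797]
ee_rot: [2.023, 2.395, 0.016]
force: [0.3, 1.1, -0.0]
width: 0.542
gripper_force: 0.0
```

Run:
```python
from w import *
go("green","m1")
p=arm.get_image("side");c=p["frame"][130:290,90:270,::-1];cv2.imwrite("pics/s3.png",cv2.resize(c,None,fx=4,fy=3.7))
for n in "top","side":
    p=arm.get_image(n)
    for a,uv in comps(mask(p,"yellow")):print(n,a,fit(p,uv,.043,.059))
```

```text
t 10.3 pos [0.6251 0.1077 0.1797] joints [ 0.06  0.53 -0.48  1.59  0.27  1.08 -0.32] turn [ 0.012 -0.001 -0.005] w 0.5417315827557384 f [ 0.26682068  1.10083545 -0.02389849] 0.0
green tool cm [-16.02 -20.57   0.  ]
m1 tool cm [-0.1  -0.43  0.  ]
side 176 [0.62068023 0.10856833]
```

View pics/s3.png

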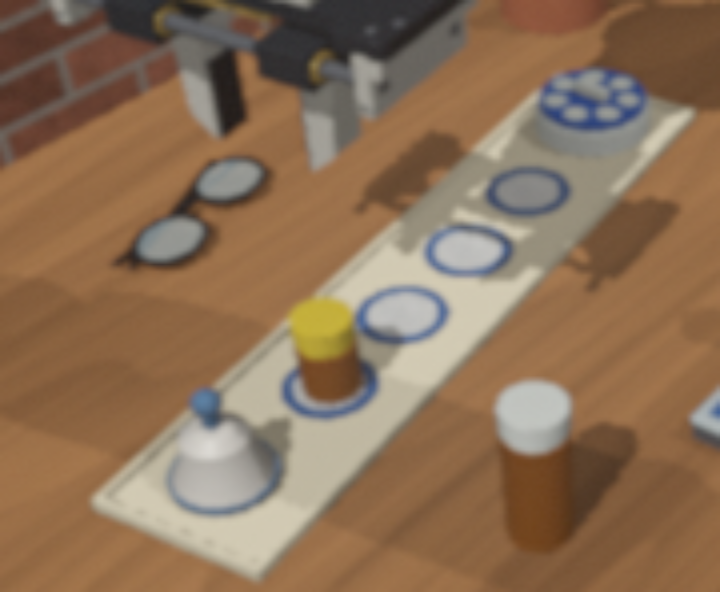

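Yellow stands upright and centred inside ring 1 (crop 330,385). Now green.

>>> carry_out:
  claw: [8,9,9,9,9,9,9,9,9,9,9,9]
  delta_pos:
    - [0,0,0]
    - [-1.8,-2.3,0]
    - [-1.8,-2.3,0]
    - [-1.8,-2.3,0]
    - [-1.8,-2.3,0]
    - [-1.8,-2.3,0]
    - [-1.8,-2.3,0]
    - [-1.8,-2.3,0]
    - [-1.8,-2.3,0]
    - [-1.5,-1.7,0]
    - [0,0,0]
    - [0,0,0]
  angular:
    - [0,0,0]
    - [0,0,0]
    - [0,0,0]
    - [0,0,0]
    - [0,0,0]
    - [0,0,0]
    - [0,0,0]
    - [0,0,0]
    - [0,0,0]
    - [0,0,0]
    - [0,0,0]
    - [0,0,0]

```text
clock: 11.65
position: [0.4494, -0.0847, 0.1709]
ee_rot: [-2.028, -2.398, 0.001]
force: [0.3, 0.1, 1.0]
width: 0.982
gripper_force: 0.0
```

```bash
python3 -c "
from w import *
go('green')"
```

```text
t 11.65 pos [ 0.4494 -0.0847  0.1709] joints [ 0.48  0.27 -0.5   2.01  0.16  0.9   0.07] turn [-0.001 -0.001 -0.006] w 0.9818589824318925 f [0.31799069 0.12420854 0.95494009] 0.0
green tool cm [-0.09  0.05  0.  ]
```

>>> carry_out:
  claw: [9,9,9,9,9,9,9,3,3,3,3,3,3,3,3]
  delta_pos:
    - [-0.1,0.05,3]
    - [0,0,3]
    - [0,0,3]
    - [0,0,3]
    - [0,0,1.5]
    - [0,0,1]
    - [0,0,0]
    - [0,0,0]
    - [0,0,0]
    - [0,0,0]
    - [0,0,0]
    - [0,0,0]
    - [0,0,0]
    - [0,0,0]
    - [0,0,0]
  angular:
    - [0,0,0]
    - [0,0,0]
    - [0,0,0]
    - [0,0,0]
    - [0,0,0]
    - [0,0,0]
    - [0,0,0]
    - [0,0,0]
    - [0,0,0]
    - [0,0,0]
    - [0,0,0]
    - [0,0,0]
    - [0,0,0]
    - [0,0,0]
    - [0,0,0]

```text
clock: 13.15
position: [0.4505, -0.0855, 0.0264]
ee_rot: [2.027, 2.4, -0.0]
force: [0.7, 0.3, 0.9]
width: 0.368
gripper_force: 20.0
```

>>> carry_out:
  claw: [3,3,3,3,3,3,3,3,3,3,3,3,3,3,3,3,3]
  delta_pos:
    - [0,0,-0.5]
    - [0,0,-1.5]
    - [0,0,-3]
    - [0,0,-4]
    - [0,0,-3]
    - [0,0,-1]
    - [1,2.3,0]
    - [1,2.3,0]
    - [1,2.3,0]
    - [1,2.3,0]
    - [1,2.3,0]
    - [1,2.3,0]
    - [1,2.3,0]
    - [1,2.3,0]
    - [0.9,1.8,0]
    - [0,0,0]
    - [0,0,0]
  angular:
    - [0,0,0]
    - [0,0,0]
    - [0,0,0]
    - [0,0,0]
    - [0,0,0]
    - [0,0,0]
    - [0,0,0]
    - [0,0,0]
    - [0,0,0]
    - [0,0,0]
    - [0,0,0]
    - [0,0,0]
    - [0,0,0]
    - [0,0,0]
    - [0,0,0]
    - [0,0,0]
    - [0,0,0]

```text
clock: 14.85
position: [0.6341, 0.0362, 0.1553]
ee_rot: [-2.026, -2.4, 0.002]
force: [0.0, 0.0, -0.9]
width: 0.367
gripper_force: 20.0
```

```bash
python3 -c "
from w import *
go('m2')"
```

```text
t 14.85 pos [0.6341 0.0362 0.1553] joints [ 0.17  0.56 -0.46  1.6   0.28  1.05 -0.21] turn [-0.002 -0.    -0.004] w 0.3668571016090051 f [ 0.03517337  0.02776715 -0.87595779] 19.999170899391174
m2 tool cm [0.13 0.01 0.  ]
```

>>> carry_out:
  claw: [3,3,3,3,3,3,3,3,3,3,3,3]
  delta_pos:
    - [0.13,0,2]
    - [0,0,3]
    - [0,0,3]
    - [0,0,2]
    - [0,0,1]
    - [0,0,0.6]
    - [0,0,0.3]
    - [0,0,0.2]
    - [0,0,0.15]
    - [0,0,0.1]
    - [0,0,0.1]
    - [0,0,0]
  angular:
    - [0,0,0]
    - [0,0,0]
    - [0,0,0]
    - [0,0,0]
    - [0,0,0]
    - [0,0,0]
    - [0,0,0]
    - [0,0,0]
    - [0,0,0]
    - [0,0,0]
    - [0,0,0]
    - [0,0,0]

```text
clock: 16.05
position: [0.6346, 0.0373, 0.032]
ee_rot: [2.027, 2.4, 0.0]
force: [0.6, 0.4, -1.1]
width: 0.364
gripper_force: 20.0
```

>>> carry_out:
  claw: [3,3,3,3,3,5,5,5,5,5,5,5,5,5,5,5,5,5,5]
  delta_pos:
    - [0,0,0.05]
    - [0,0,0.05]
    - [0,0,0.04]
    - [0,0,0.02]
    - [0,0,0]
    - [0,0,0]
    - [0,0,0]
    - [0,0,0]
    - [0,0,0]
    - [0,0,0]
    - [0,0,0]
    - [0,0,-0.5]
    - [0,0,-1]
    - [0,0,-2]
    - [0,0,-3]
    - [0,0,-4]
    - [0,0,-4]
    - [0,0,0]
    - [0,0,0]
  angular:
    - [0,0,0]
    - [0,0,0]
    - [0,0,0]
    - [0,0,0]
    - [0,0,0]
    - [0,0,0]
    - [0,0,0]
    - [0,0,0]
    - [0,0,0]
    - [0,0,0]
    - [0,0,0]
    - [0,0,0]
    - [0,0,0]
    - [0,0,0]
    - [0,0,0]
    - [0,0,0]
    - [0,0,0]
    - [0,0,0]
    - [0,0,0]

```text
clock: 17.95
position: [0.6353, 0.0375, 0.1773]
ee_rot: [2.026, 2.398, 0.003]
force: [0.7, 0.4, -0.9]
width: 0.546
gripper_force: 0.0
```

Run:
```python
from w import *
go("white")
p=arm.get_image("side")
for c in"yellow","green":
    for a,uv in comps(mask(p,c)):print(c,a,fit(p,uv,H[c]-.012,H[c]+.004))
```

```text
t 17.95 pos [0.6353 0.0375 0.1773] joints [ 0.17  0.54 -0.47  1.58  0.27  1.09 -0.2 ] turn [ 0.003  0.    -0.005] w 0.5462107431462717 f [ 0.66454713  0.35152076 -0.94308384] 0.0
white tool cm [ 10.74 -15.41   0.  ]
yellow 185 [0.62056974 0.10856334]
green 85 [0.64005419 0.03514791]
```

>>> carry_out:
  claw: [8,9,9,9,9,9,9,9,9,9]
  delta_pos:
    - [0,0,0]
    - [1.5,-2.2,0]
    - [1.5,-2.2,0]
    - [1.5,-2.2,0]
    - [1.5,-2.2,0]
    - [1.5,-2.2,0]
    - [1.5,-2.2,0]
    - [1.7,-2.2,0]
    - [0,0,0]
    - [0,0,0]
  angular:
    - [0,0,0]
    - [0,0,0]
    - [0,0,0]
    - [0,0,0]
    - [0,0,0]
    - [0,0,0]
    - [0,0,0]
    - [0,0,0]
    - [0,0,0]
    - [0,0,0]

```text
clock: 19.0
position: [0.4644, 0.117, 0.1749]
ee_rot: [-2.026, -2.401, 0.002]
force: [-0.6, -0.1, 0.5]
width: 0.979
gripper_force: 0.0
```

Run:
```python
from w import *
go("white")
p=arm.get_image("side");c=p["frame"][130:290,90:270,::-1];cv2.imwrite("pics/s4.png",cv2.resize(c,None,fx=4,fy=3.7))
```

```text
t 19.0 pos [0.4644 0.117  0.1749] joints [ 0.09  0.31 -0.56  1.95  0.2   0.93 -0.4 ] turn [-0.001  0.    -0.004] w 0.9786311177785758 f [-0.55823961 -0.12695081  0.48852416] 0.0
white tool cm [-0.03  0.05  0.  ]
```

View pics/s4.png

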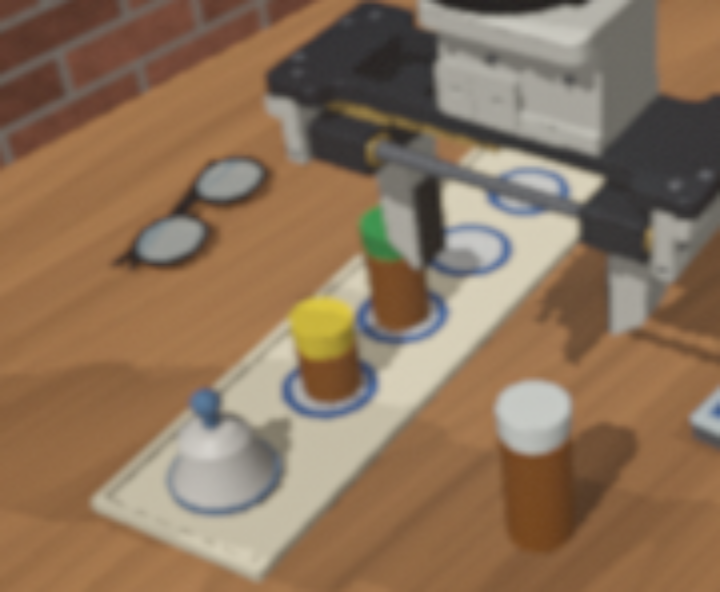

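Green stands upright inside ring 2 (crop 402,315) and white is still in place under the gripper.

>>> carry_out:
  claw: [9,9,9,9,9,9,9,3,3,3,3,3,3,3,3]
  delta_pos:
    - [0,0.05,3]
    - [0,0,3]
    - [0,0,3]
    - [0,0,2.5]
    - [0,0,1.2]
    - [0,0,0.5]
    - [0,0,0]
    - [0,0,0]
    - [0,0,0]
    - [0,0,0]
    - [0,0,0]
    - [0,0,0]
    - [0,0,0]
    - [0,0,0]
    - [0,0,0]
  angular:
    - [0,0,0]
    - [0,0,0]
    - [0,0,0]
    - [0,0,0]
    - [0,0,0]
    - [0,0,0]
    - [0,0,0]
    - [0,0,0]
    - [0,0,0]
    - [0,0,0]
    - [0,0,0]
    - [0,0,0]
    - [0,0,0]
    - [0,0,0]
    - [0,0,0]

```text
clock: 20.55
position: [0.4653, 0.1172, 0.0433]
ee_rot: [2.027, 2.4, -0.0]
force: [-0.8, 0.3, -1.1]
width: 0.366
gripper_force: 20.0
```

>>> carry_out:
  claw: [3,3,3,3,3,3,3,3,3,3,3,3,3,3,3,3,3]
  delta_pos:
    - [0,0,-0.5]
    - [0,0,-1.5]
    - [0,0,-3]
    - [0,0,-4]
    - [0,0,-4]
    - [0,0,-1]
    - [-2,1.7,0]
    - [-2,1.7,0]
    - [-2,1.7,0]
    - [-2,1.7,0]
    - [-2,1.7,0]
    - [-2,1.7,0]
    - [-2,1.7,0]
    - [-2,1.7,0]
    - [-1.65,1.6,0]
    - [0,0,0]
    - [0,0,0]
  angular:
    - [0,0,0]
    - [0,0,0]
    - [0,0,0]
    - [0,0,0]
    - [0,0,0]
    - [0,0,0]
    - [0,0,0]
    - [0,0,0]
    - [0,0,0]
    - [0,0,0]
    - [0,0,0]
    - [0,0,0]
    - [0,0,0]
    - [0,0,0]
    - [0,0,0]
    - [0,0,0]
    - [0,0,0]

```text
clock: 22.25
position: [0.6441, -0.0314, 0.1824]
ee_rot: [-2.027, -2.398, 0.001]
force: [-0.3, -0.4, -0.5]
width: 0.37
gripper_force: 20.0
```

```bash
python3 -c "
from w import *
go('m3')"
```

```text
t 22.25 pos [ 0.6441 -0.0314  0.1824] joints [ 0.27  0.55 -0.46  1.54  0.26  1.11 -0.09] turn [-0.002 -0.001 -0.005] w 0.3699292131671269 f [-0.32395294 -0.35371192 -0.48907697] 19.998323991894722
m3 tool cm [0.02 0.09 0.  ]
```

>>> carry_out:
  claw: [3,3,3,3,3,3,3,3,3,3,3,3]
  delta_pos:
    - [0,0.09,2]
    - [0,0,3]
    - [0,0,3]
    - [0,0,3]
    - [0,0,1.2]
    - [0,0,0.5]
    - [0,0,0.3]
    - [0,0,0.2]
    - [0,0,0.1]
    - [0,0,0.05]
    - [0,0,0]
    - [0,0,0]
  angular:
    - [0,0,0]
    - [0,0,0]
    - [0,0,0]
    - [0,0,0]
    - [0,0,0]
    - [0,0,0]
    - [0,0,0]
    - [0,0,0]
    - [0,0,0]
    - [0,0,0]
    - [0,0,0]
    - [0,0,0]

```text
clock: 23.45
position: [0.6457, -0.0313, 0.0502]
ee_rot: [2.027, 2.4, 0.0]
force: [-0.7, 0.6, -1.1]
width: 0.366
gripper_force: 20.0
```

>>> carry_out:
  claw: [3,3,3,3,3,3,5,5,5,5,5,5,5,5,5,5,5,5,5]
  delta_pos:
    - [0,0,0.08]
    - [0,0,0.07]
    - [0,0,0.06]
    - [0,0,0.05]
    - [0,0,0.03]
    - [0,0,0]
    - [0,0,0]
    - [0,0,0]
    - [0,0,0]
    - [0,0,0]
    - [0,0,0]
    - [0,0,0]
    - [0,0,-0.5]
    - [0,0,-1.5]
    - [0,0,-3]
    - [0,0,-4]
    - [0,0,-4]
    - [0,0,0]
    - [0,0,0]
  angular:
    - [0,0,0]
    - [0,0,0]
    - [0,0,0]
    - [0,0,0]
    - [0,0,0]
    - [0,0,0]
    - [0,0,0]
    - [0,0,0]
    - [0,0,0]
    - [0,0,0]
    - [0,0,0]
    - [0,0,0]
    - [0,0,0]
    - [0,0,0]
    - [0,0,0]
    - [0,0,0]
    - [0,0,0]
    - [0,0,0]
    - [0,0,0]

```text
clock: 25.35
position: [0.6464, -0.0312, 0.1793]
ee_rot: [2.026, 2.398, 0.003]
force: [-0.5, -0.0, -1.0]
width: 0.545
gripper_force: 0.0
```

```bash
python3 -c "
from w import *
go('red')"
```

```text
t 25.35 pos [ 0.6464 -0.0312  0.1793] joints [ 0.27  0.55 -0.46  1.55  0.27  1.1  -0.09] turn [ 0.003  0.001 -0.005] w 0.5449956369093553 f [-0.51551481 -0.01981075 -0.99805288] 0.0
red tool cm [ 35.08 -17.67   0.  ]
```

>>> carry_out:
  claw: [8,9,9,9,9,9,9,9,9,9,9,9,9,9,9]
  delta_pos:
    - [0,0,0]
    - [2.9,-1.5,0]
    - [2.9,-1.5,0]
    - [2.9,-1.5,0]
    - [2.9,-1.5,0]
    - [2.9,-1.5,0]
    - [2.9,-1.5,0]
    - [2.9,-1.5,0]
    - [2.9,-1.5,0]
    - [2.9,-1.5,0]
    - [2.9,-1.5,0]
    - [2.9,-1.5,0]
    - [3.1,-1.1,0]
    - [0,0,0]
    - [0,0,0]
  angular:
    - [0,0,0]
    - [0,0,0]
    - [0,0,0]
    - [0,0,0]
    - [0,0,0]
    - [0,0,0]
    - [0,0,0]
    - [0,0,0]
    - [0,0,0]
    - [0,0,0]
    - [0,0,0]
    - [0,0,0]
    - [0,0,0]
    - [0,0,0]
    - [0,0,0]

```text
clock: 26.85
position: [0.4127, 0.2844, 0.1761]
ee_rot: [-2.024, -2.402, 0.003]
force: [-0.3, -0.4, -0.4]
width: 0.982
gripper_force: 0.0
```

Run:
```python
from w import *
go("red")
p=arm.get_image("side");c=p["frame"][130:370,90:330,::-1];cv2.imwrite("pics/s5.png",cv2.resize(c,None,fx=2.5,fy=2.5))
```

```text
t 26.85 pos [0.4127 0.2844 0.1761] joints [-0.24  0.36 -0.6   1.9   0.24  0.96 -0.78] turn [-0.002  0.001 -0.003] w 0.9819670883435627 f [-0.25046692 -0.41738438 -0.36461071] 0.0
red tool cm [-0.03 -0.07  0.  ]
```

View pics/s5.png

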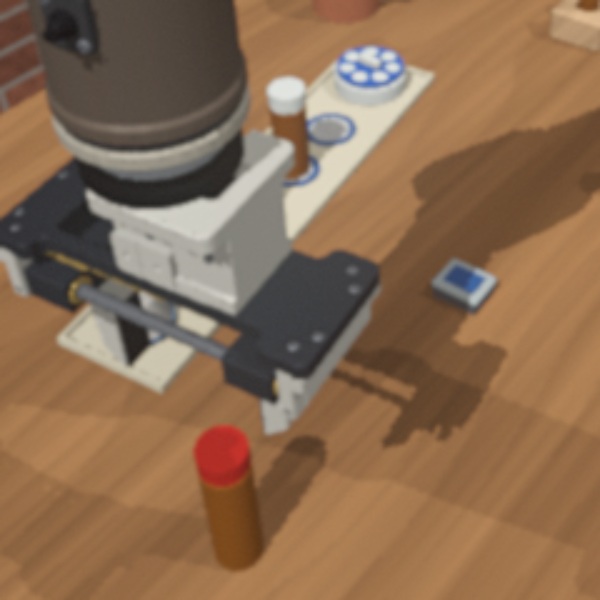

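White stands on ring 3 (crop 290,160), and red stands below the gripper (crop 230,500).

>>> carry_out:
  claw: [9,9,9,9,9,9,9,3,3,3,3,3,3,3,3]
  delta_pos:
    - [0,0,3]
    - [0,0,3]
    - [0,0,2.5]
    - [0,0,1.5]
    - [0,0,1]
    - [0,0,0.5]
    - [0,0,0]
    - [0,0,0]
    - [0,0,0]
    - [0,0,0]
    - [0,0,0]
    - [0,0,0]
    - [0,0,0]
    - [0,0,0]
    - [0,0,0]
  angular:
    - [0,0,0]
    - [0,0,0]
    - [0,0,0]
    - [0,0,0]
    - [0,0,0]
    - [0,0,0]
    - [0,0,0]
    - [0,0,0]
    - [0,0,0]
    - [0,0,0]
    - [0,0,0]
    - [0,0,0]
    - [0,0,0]
    - [0,0,0]
    - [0,0,0]

```text
clock: 28.4
position: [0.4136, 0.2844, 0.0619]
ee_rot: [2.027, 2.4, 0.0]
force: [-0.5, -0.3, 0.4]
width: 0.365
gripper_force: 20.0
```

>>> carry_out:
  claw: [3,3,3,3,3,3,3,3,3,3,3,3,3,3,3,3,3,3,3,3]
  delta_pos:
    - [0,0,-1]
    - [0,0,-3]
    - [0,0,-4]
    - [0,0,-4]
    - [0,0,-2]
    - [-3,1.25,0]
    - [-3,1.25,0]
    - [-3,1.25,0]
    - [-3,1.25,0]
    - [-3,1.25,0]
    - [-3,1.25,0]
    - [-3,1.25,0]
    - [-3,1.25,0]
    - [-3,1.25,0]
    - [-3,1.25,0]
    - [-3,1.25,0]
    - [-3,1.25,0]
    - [-3,1.25,0]
    - [-3,1.1,0]
    - [0,0,0]
  angular:
    - [0,0,0]
    - [0,0,0]
    - [0,0,0]
    - [0,0,0]
    - [0,0,0]
    - [0,0,0]
    - [0,0,0]
    - [0,0,0]
    - [0,0,0]
    - [0,0,0]
    - [0,0,0]
    - [0,0,0]
    - [0,0,0]
    - [0,0,0]
    - [0,0,0]
    - [0,0,0]
    - [0,0,0]
    - [0,0,0]
    - [0,0,0]
    - [0,0,0]

```text
clock: 30.4
position: [0.6558, -0.1067, 0.2017]
ee_rot: [2.034, 2.392, -0.003]
force: [-0.7, -0.2, -1.5]
width: 0.366
gripper_force: 20.0
```

```bash
python3 -c "
from w import *
arm.get_image('top');arm.get_image('top');go('m4')"
```

```text
t 30.5 pos [ 0.6546 -0.1012  0.202 ] joints [ 0.35  0.56 -0.44  1.47  0.25  1.16  0.04] turn [-0.    -0.001 -0.006] w 0.36622482744569773 f [ 0.98576649  0.59417251 -1.99463792] 20.0001273304224
m4 tool cm [0.03 0.25 0.  ]
```

Target TCP z is 0.066, so I descend about 13.2 cm and then check.

>>> carry_out:
  claw: [3,3,3,3,3,3,3,3,3,3,3,3]
  delta_pos:
    - [0,0.2,2]
    - [0,0,3]
    - [0,0,3]
    - [0,0,3]
    - [0,0,1.1]
    - [0,0,0.5]
    - [0,0,0.3]
    - [0,0,0.2]
    - [0,0,0.1]
    - [0,0,0.1]
    - [0,0,0]
    - [0,0,0]
  angular:
    - [0,0,0]
    - [0,0,0]
    - [0,0,0]
    - [0,0,0]
    - [0,0,0]
    - [0,0,0]
    - [0,0,0]
    - [0,0,0]
    - [0,0,0]
    - [0,0,0]
    - [0,0,0]
    - [0,0,0]

```text
clock: 31.7
position: [0.6569, -0.1005, 0.0692]
ee_rot: [2.027, 2.399, 0.0]
force: [-0.1, -0.6, -1.1]
width: 0.367
gripper_force: 20.0
```

>>> carry_out:
  claw: [3,3,3,3,3,3,5,5,5,5,5,5,5,5,5,5,5,5,5]
  delta_pos:
    - [0,0,0.1]
    - [0,0,0.09]
    - [0,0,0.06]
    - [0,0,0.05]
    - [0,0,0.03]
    - [0,0,0]
    - [0,0,0]
    - [0,0,0]
    - [0,0,0]
    - [0,0,0]
    - [0,0,0]
    - [0,0,0]
    - [0,0,-0.5]
    - [0,0,-1.5]
    - [0,0,-3]
    - [0,0,-4]
    - [0,0,-4]
    - [0,0,0]
    - [0,0,0]
  angular:
    - [0,0,0]
    - [0,0,0]
    - [0,0,0]
    - [0,0,0]
    - [0,0,0]
    - [0,0,0]
    - [0,0,0]
    - [0,0,0]
    - [0,0,0]
    - [0,0,0]
    - [0,0,0]
    - [0,0,0]
    - [0,0,0]
    - [0,0,0]
    - [0,0,0]
    - [0,0,0]
    - [0,0,0]
    - [0,0,0]
    - [0,0,0]

```text
clock: 33.6
position: [0.6576, -0.1003, 0.1981]
ee_rot: [2.025, 2.398, 0.003]
force: [-0.3, 0.4, -0.8]
width: 0.543
gripper_force: 0.0
```

>>> carry_out:
  claw: [5,5,5,5,5,5,5,5,5,5,5,5]
  delta_pos:
    - [-1.5,-2,0]
    - [-1.5,-2,0]
    - [-1.5,-2,0]
    - [-1.5,-2,0]
    - [-1.5,-2,0]
    - [-1.5,-2,0]
    - [-1.5,-2,0]
    - [-1.5,-2,0]
    - [-1.5,-2,0]
    - [-1.5,-2,0]
    - [0,0,0]
    - [0,0,0]
  angular:
    - [0,0,0]
    - [0,0,0]
    - [0,0,0]
    - [0,0,0]
    - [0,0,0]
    - [0,0,0]
    - [0,0,0]
    - [0,0,0]
    - [0,0,0]
    - [0,0,0]
    - [0,0,0]
    - [0,0,0]

```text
clock: 34.8
position: [0.484, -0.2818, 0.1951]
ee_rot: [-2.028, -2.398, 0.0]
force: [0.1, 0.2, 0.8]
width: 0.544
gripper_force: 0.0
```

Run:
```python
from w import *
go()
for n in"top","side":
    p=arm.get_image(n)
    for c in"yellow","green","red","white":
        for a,uv in comps(mask(p,c)):
            x=fit(p,uv,H[c]-.012,H[c]+.004)
            if min(np.hypot(*(x-T[m])) for m in("m1","m2","m3","m4"))<.015 and a>70:print(n,c,a,x)
c=p["frame"][120:280,100:280,::-1];cv2.imwrite("pics/s6.png",cv2.resize(c,None,fx=4,fy=3.7))
```

```text
t 34.8 pos [ 0.484  -0.2818  0.1951] joints [ 0.75  0.4  -0.44  1.75  0.19  1.04  0.42] turn [-0.001 -0.001 -0.006] w 0.5440600319632445 f [0.05194322 0.19325542 0.77413015] 0.0
top yellow 109 [0.61997069 0.10415602]
top green 115 [0.63251515 0.03688872]
top red 106 [ 0.6558281  -0.10146848]
top white 157 [ 0.64734861 -0.0318138 ]
side yellow 189 [0.62039478 0.10825965]
side green 111 [0.63839104 0.03730645]
side red 122 [ 0.65723927 -0.09887516]
side white 188 [ 0.64738658 -0.03031536]
```

View pics/s6.png

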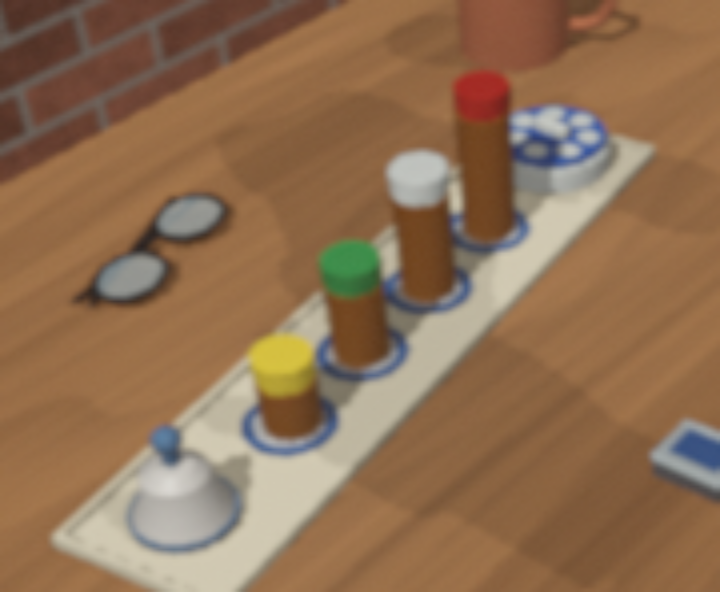

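All four vials stand upright inside their rings in order, at crop positions yellow (290,420), green (362,350), white (428,285) and red (487,228). The bell and dispenser have not moved.

```bash
python3 -c "
from cell import arm
print(arm.sign_off())"
```

```text
the job is handed in; nothing more can be done
None
```

The job is handed in: yellow, green, white and red stand upright on marks 1 to 4, running from the bell to the dispenser, each within a few millimetres of its mark's centre; the last picture shows the bell and dispenser in place, and it took about 35 s of the 104 s allowed.

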